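# Check the noodle-press spindle with the comb leaf

## Task

Take the coarse comb leaf (the longer one, with the big teeth) out of its stand and seat it in the thread of the press spindle, between the cradle's guide bridges: feel along the spindle for the grooves, press the leaf gently home for a moment so that it sits flat in the thread from end to end, then let go and leave it sitting there. Never force it, and leave the fine leaf and everything else alone.

Things in the scene. Friction and masses are not known exactly. Their poses are not given: they have to be found in the camera images.
- cradle: Fixed aluminium cradle 200 x 90 mm holding a steel press spindle. Origin: centre of its underside; x along the spindle, z up. Spindle axis 45 mm above the origin, thread diameter 50 mm, threaded 75 mm to either side. The spindle stays put but lies turned anyhow: where the grooves stand along x is not known and differs each time.
- crest_mid (a point): Point of the cradle 70 mm above its origin: middle of the thread, at the height of its crests. Trapezoidal thread, pitch 10 mm: crest flats 3.7 mm, grooves 6.3 mm wide at the mouth and 5.5 mm deep, flanks 14.5 degrees from upright.
- slot_mid (a point): Point of the cradle 98 mm above its origin, midway between two guide bridges, each 10 mm long, at 30 mm to either side along x. Each has a slot along x, centred on y = 0, 8.4 mm wide from 72 to 98 mm above the origin, flaring to 20 mm at its top (108 mm). The slots keep the 6 mm leaf upright over the spindle and let it slide along x.
- leaf_coarse: Coarse comb leaf: steel plate 76 mm long (own x), 6 thick (y), 46 high (z), about 140 g. Origin: middle of its lower edge, the shoulder line between the teeth. Below it seven teeth, pitch 10, 5 deep, 2.7 wide at the tips, 5.3 at the root; above it a wooden grip 44 long, 14 thick, 46 to 90 mm over the origin. Starts upright in its stand, origin 15 mm above the counter. Either way round fits.
- coarse_end_a (a point): Point on the coarse leaf's shoulder line, 36 mm from its origin along +x. Seated, the shoulder line rests on the crests (70 mm above the cradle's origin); with the tooth tips riding on the crests it is 5 mm higher.
- coarse_end_b (a point): Point on the coarse leaf's shoulder line, 36 mm from its origin along -x.
- leaf_fine: The other, fine comb leaf, of the same make but 58 mm long, with eight smaller teeth (pitch 7 mm, 4.5 mm deep), upright in the other stand. It does not fit this spindle and is to be left alone. Origin and axes as on the coarse leaf.
- stand_coarse: Wooden stand of the coarse leaf, fixed, 100 x 44 mm, origin at the centre of its underside, x along its slot. Floor 10 mm above the counter; four wooden lugs up to 40 mm height, at x = -22 and +22 mm, form a slot 9 mm wide.
- stand_fine: The same stand, holding the fine leaf.
- press_nut: Bystander, to be left alone: hexagonal brass nut, 80 mm across, 30 mm high.
- wrench: Bystander, to be left alone: flat steel wrench, 220 mm long.
- tin: Bystander, to be left alone: round aluminium tin, 48 mm across, 22 mm high.
- bowl: Bystander, to be left alone: grey bowl standing upside down, 104 mm across, 50 mm high.
- sauce_cup: Bystander, to be left alone: terracotta cup standing upside down, 50 mm high.
- oil_jar: Bystander, to be left alone: amber glass jar, 110 mm high.
Not all that is in view belongs to the job. What is shaped like the leaf_coarse but turquoise is not meant.

How it is judged:
By the outcome, as a careful person would: the job done as asked, in the order asked, and still so for the second after the job is handed in, with the robot touching nothing.
It also fails if it takes over 51 s, if anything falls off the work surface, if the arm or the gripper's body presses on something with over 40 N, if the wrist force passes 120 N, or if a joint passes its speed limit or range.

## Robot

A 6-joint arm with a two-finger parallel gripper is mounted at the origin on the work surface. World frame = base frame: x ahead of the robot, y to its left, z up, the work surface at z = 0. Lengths are in m, angles in rad, forces in N, time in s.
With the tool pointing down it reaches from about 0.25 to 0.8 m from the base axis. Payload 3.9 kg.
Tool frame: the origin (TCP) lies on the centre line of the jaws, within the pads' length; the fingertips stand arm.finger_overhang ahead of it and the grasp point (between the pads) lies 3 mm ahead of it (arm.finger_overhang is the distance from the TCP to the fingertips, in m); z points along the fingers, x is the direction in which the jaws open and shut, and the axes are right-handed (so a half turn about z gives the same grasp; the last joint's range is limited). The gripper opens to 85 mm and grips with 20 to 120 N. Pads are 22 mm wide; open, the fingers measure 114 mm over their backs; the gripper's body (76 mm by 85 mm) begins 54 mm behind the grasp point. The pads swing forward as they close: fully open they stand 13 mm farther back than shut.
Start: joints at [-1.242, 0.26, -0.138, 1.173, 0, 1.571], TCP at [0.17, -0.497, 0.253] pointing down, gripper open.
Joint ranges: [-2.78, 2.78], [-0.83, 1.72], [-1.28, 1.37], [-1.9, 2.12], [-1.57, 1.48], [-3.14, 3.14]. Speed limits (rad/s): [2.57, 2.57, 3.14, 3.14, 3.14, 3.14].

## Interface

Orientations are given as a rotation vector (axis times angle).
In Python, from workcell import arm gives the robot as it stands.
- The arm moves only by the tool play_rows, never from a script. Its argument "commands" is text: rows parted by semicolons, each of 5 numbers parted by spaces: the shift along the tool's x, y, z normalised to -1 to 1, where 1 is 0.03 m, then the turn about the tool's z normalised to -1 to 1, where 1 is 180 degrees, then the closure in counts, from 0 (fully open) to 255 (shut). In form: dx dy dz turn fingers; .... A call has 1 to 12 rows; each row shifts and turns the pose as measured when the row begins, along the tool's axes as they then stand; what a row does not reach is not made up. A row lasts 1/8 s, in which the tool goes at most 62.5 mm and 10.7 degrees, less where a joint would pass 70% of its speed; a pose out of reach is approached as far as the arm can. A call with a number of a shift or a turn outside -1 to 1 is refused whole. A call with a gripper value outside its range is refused whole. The fingers move at their own pace and stop on an object; the grip force is fixed at half the most. Time passes only in rows, so rows that do not move let the fingers close. It gives the time, the measured TCP pose, the force and the opening at its end, in the units of the state.
- arm.sense(): the state, without advancing time (a new reading comes with each control period).
- arm.snapshot(name): name is "scene" or "top" or "wrist"; returns a dict with "frame" (480x640x3 uint8, red, green, blue), "camera_matrix" (3x3 intrinsics, pixels), "T" (4x4, takes a point from camera to world coordinates). Camera axes: x right, y down, z forward; pixel columns grow to the right and rows downward; lengths in m; the calibration is good to about 2 mm. A picture is of the moment at which its call begins. There is no depth.
- arm.close_job(): hands the job in, once; it reports no verdict.
The state is a dict: "time": time; "q": joint angles; "joint_vel": joint speeds; "tau": joint torques, N m; "ee_pos": TCP position; "tcp_rot": TCP orientation; "wrist_force": force on the tool from outside, world axes, zero at the start; "torque": the same for the moment, N m; "finger_gap": opening from 0.0 (shut) to 1.0 (fully open).
Only numpy, scipy, OpenCV 4.12 (cv2) and the standard library are available. Lean on these libraries where they do the work, as an engineer would, in place of code of your own. Each camera call takes 0.05 s, during which the arm holds its last target. There are 200 camera calls.

## Working session

There is one attempt and no reset: what is moved stays moved. The work goes in short steps, Python scripts to look and compute and a tool call to move; the robot and the scene stay as the last step left them, time stands still between calls to the robot, and variables do not carry over. Pictures are saved under pics/ and viewed, on a budget of 10 in all, crops included, one or two more only if the job needs it, and the job is handed in when it is done.

Besides the shell and the picture viewer there is one more tool, called after ">>>" as name(argument=value, ...) on one line, values as JSON. play_rows: Moves the arm, as the interface text tells. Its arguments: {"type":"object","properties":{"commands":{"type":"string"}},"required":["commands"]}

```bash
mkdir -p pics; ls
python3 - <<'E'
from workcell import arm
import cv2,numpy as np
s=arm.sense();print(s, arm.finger_overhang)
for n in("scene","top"):
    d=arm.snapshot(n);cv2.imwrite(f"pics/{n}0.png",d["frame"][:,:,::-1]);np.savez(f"pics/{n}0.npz",**d)
    print(n,d["camera_matrix"].tolist(),d["T"].round(4).tolist())
E
```

```text
pics
{'time': 0.0, 'q': array([-1.24197212e+00,  2.60649274e-01, -1.39351482e-01,  1.17269287e+00,
       -4.93629243e-07,  1.57077967e+00]), 'joint_vel': array([ 1.43605982e-05, -1.20143934e-03,  1.19119320e-03, -2.54852895e-03,
       -8.61994433e-04, -1.01754971e-03]), 'tau': array([ 1.34589267e-03, -4.05682433e+01,  2.53919506e+01,  1.87623786e-02,
        2.81388484e-04,  2.86135339e-06]), 'ee_pos': array([ 0.16933606, -0.49627911,  0.25248973]), 'tcp_rot': array([-2.55419036e+00,  1.82723225e+00,  2.42345247e-03]), 'wrist_force': array([-0.43400659,  0.13529978, -0.60413633]), 'torque': array([-0.02805965, -0.01623288, -0.01825868]), 'finger_gap': 0.9979209341505986} 0.022
scene [[435.5283167524959, 0.0, 308.53870713596825], [0.0, 435.5283167524959, 241.92007908914889], [0.0, 0.0, 1.0]] [[0.787, 0.4257, -0.4465, 0.9668], [0.617, -0.543, 0.5696, -0.4723], [0.0, -0.7238, -0.69, 0.6909], [0.0, 0.0, 0.0, 1.0]]
top [[461.8042424415419, 0.0, 316.69557291697566], [0.0, 461.8042424415419, 239.59297227536752], [0.0, 0.0, 1.0]] [[-0.0142, -0.9877, 0.1554, 0.3773], [-0.9996, 0.0103, -0.0258, 0.0635], [0.0239, -0.1558, -0.9875, 1.1779], [0.0, 0.0, 0.0, 1.0]]
```

View pics/scene0.png

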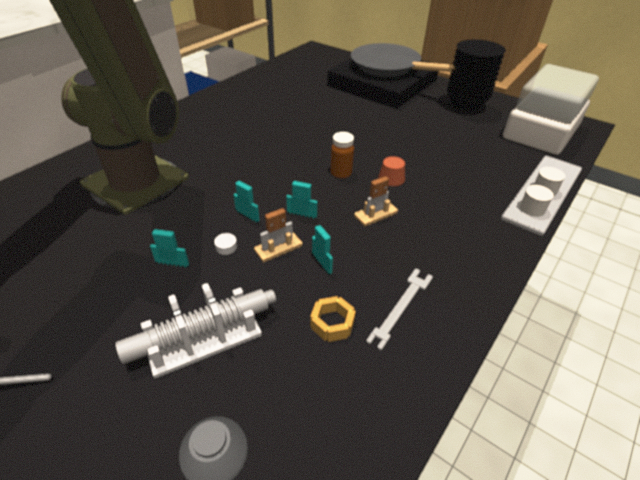

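View pics/top0.png

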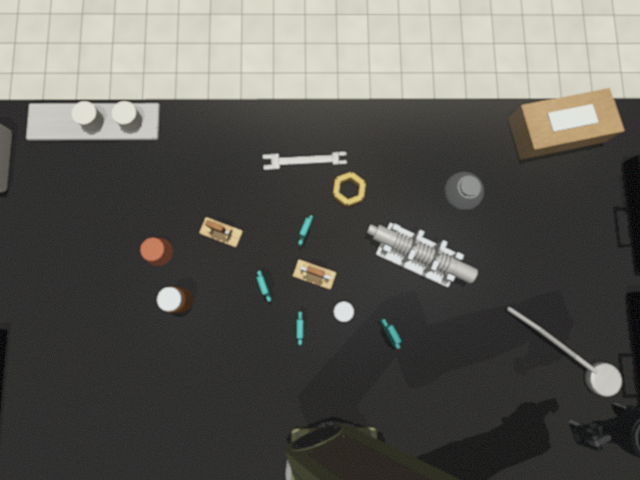

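Scene: two steel leaves with wooden grips stand at (277,232) and (378,200), and in the top view at (315,273) and (220,232). The four turquoise ones are decoys. The cradle is at about (195,325) in the scene view and (423,253) in the top view. I'll enlarge both stands to tell the leaves apart.

```bash
cat > h.py <<'E'
import cv2,numpy as np
from workcell import arm
def load(n): return dict(np.load(f"pics/{n}.npz"))
def shot(n,f):
    d=arm.snapshot(n);cv2.imwrite(f"pics/{f}.png",d["frame"][:,:,::-1]);np.savez(f"pics/{f}.npz",**d);return d
def ray(d,u,v):
    K=d["camera_matrix"];T=d["T"];r=T[:3,:3]@np.linalg.solve(K,[u,v,1.]);return T[:3,3],r
def onz(d,u,v,z):
    o,r=ray(d,u,v);return o+r*(z-o[2])/r[2]
def proj(d,p):
    T=d["T"];c=T[:3,:3].T@(np.asarray(p)-T[:3,3]);q=d["camera_matrix"]@c;return q[:2]/q[2]
E
python3 - <<'E'
from h import *
s=load("scene0")["frame"][:,:,::-1];t=load("top0")["frame"][:,:,::-1]
c=[s[200:270,245:315],s[165:235,345:415],t[240:310,280:350],t[197:267,185:255]]
c=[cv2.resize(x,(300,300),interpolation=cv2.INTER_CUBIC) for x in c]
cr=cv2.resize(t[215:295,360:485],(0,0),fx=4.8,fy=4.8,interpolation=cv2.INTER_CUBIC)
cv2.imwrite("pics/c1.png",np.vstack([np.hstack(c[:2]),np.hstack(c[2:])]))
cv2.imwrite("pics/c2.png",cr)
E
```

```text
(no output)
```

View pics/c1.png

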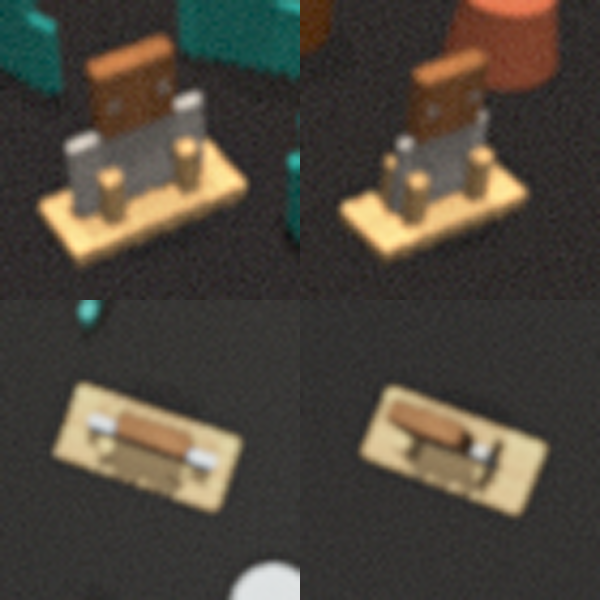

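View pics/c2.png

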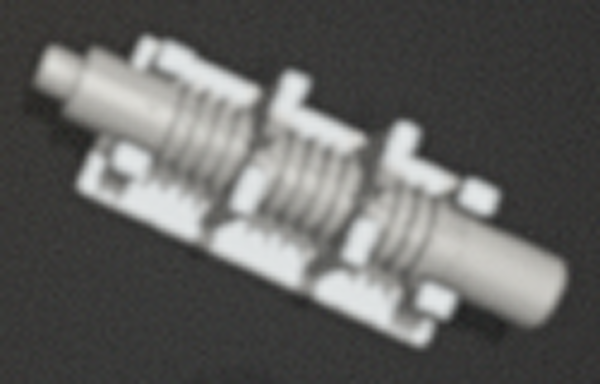

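The leaf at top (315,273) / scene (277,232) has the longer steel plate with wide shoulders on both sides of the grip, so it is the coarse one. The one at (220,232) / (378,200) is shorter, so it is the fine leaf. The cradle crop shows the slots of the two bridges near top px (416,244) and (439,255). Next I'll measure.

Run:
```python
from h import *
t=load("top0");s=load("scene0")
def brown(f):
    h=cv2.cvtColor(f,cv2.COLOR_RGB2HSV);return h
for d,n,(y0,y1,x0,x1) in((t,"top",(240,310,285,350)),(s,"scene",(200,235,255,300))):
    f=d["frame"][y0:y1,x0:x1];h=cv2.cvtColor(f,cv2.COLOR_RGB2HSV).astype(int)
    m=((h[...,0]<14)&(h[...,1]>110)&(h[...,2]>70)).astype(np.uint8)
    c=max(cv2.findContours(m,0,1)[0],key=cv2.contourArea);r=cv2.minAreaRect(c)
    print(n,r,cv2.boxPoints(r)+[x0,y0])
    if n=="top":
        b=cv2.boxPoints(r)+[x0,y0];print(np.array([onz(d,*p,.105) for p in b]).round(4).tolist())
        w=((h[...,1]<60)&(h[...,2]>150)).astype(np.uint8)
        for i,(k,st,ce) in enumerate(zip(range(9),*cv2.connectedComponentsWithStats(w)[2:])):
            if i and st[4:] is not None: print(st,ce+[x0,y0],onz(d,*(ce+[x0,y0]),.061))
        print("teeth")
# bridge posts
f=t["frame"][215:295,360:485];g=cv2.cvtColor(f,cv2.COLOR_RGB2GRAY)
print(g.max(),np.percentile(g,[50,80,90,95]))
w=(g>205).astype(np.uint8);n,l,st,ce=cv2.connectedComponentsWithStats(w)
for i in range(1,n):
    if st[i,4]>4: p=ce[i]+[360,215];print(st[i],p,onz(t,*p,.108))
for uv in [(416.3,244.2),(439.4,255)]:print(onz(t,*uv,.108))
```

```text
top ((35.5, 35.0), (3.0, 0.0), 180.0) [[322. 275.]
 [322. 275.]
 [319. 275.]
 [319. 275.]]
[[0.4627, 0.0244, 0.105], [0.4627, 0.0244, 0.105], [0.4628, 0.0313, 0.105], [0.4628, 0.0313, 0.105]]
[15 26  7  6 29] [303.10344828 268.31034483] [0.48296746 0.06831267 0.061     ]
[38 34  8  6 30] [326.93333333 276.43333333] [0.46257333 0.01086237 0.061     ]
[ 49  62  16   8 109] [342.31192661 305.88073394] [ 0.39152646 -0.0247977   0.061     ]
teeth
scene ((20.94999885559082, 19.350000381469727), (18.973665237426758, 23.08462905883789), 71.56505584716797) [[261.99999809 214.        ]
 [283.90000153 206.70000076]
 [289.90000153 224.70000076]
 [267.99999619 232.        ]]
228 [ 58.  167.  196.1 215. ]
[29  9  3  5  8] [389.875 225.625] [ 0.57733214 -0.1380995   0.108     ]
[34 10 19 11 72] [402.5        230.45833333] [ 0.5654229 -0.1676153  0.108    ]
[10 12  4  4 10] [371.5 228.7] [ 0.57036967 -0.09423835  0.108     ]
[17 15 19 11 60] [385.78333333 235.08333333] [ 0.5547449  -0.12752638  0.108     ]
[58 16 16 15 77] [424.05194805 239.16883117] [ 0.54404994 -0.21780982  0.108     ]
[81 27 12 1
[... 187 characters left out ...]
51.33333333] [ 0.51629959 -0.10971861  0.108     ]
[49 35  7  9 33] [411.72727273 253.90909091] [ 0.50935236 -0.18695006  0.108     ]
[25 38 16 11 93] [393.33333333 257.86021505] [ 0.50052291 -0.14323626  0.108     ]
[97 38  5  6 21] [459.0952381  255.61904762] [ 0.50405307 -0.29868953  0.108     ]
[ 45  47  18  12 106] [413.71698113 267.14150943] [ 0.47817443 -0.19017666  0.108     ]
[72 46  6  8 30] [434.86666667 264.5       ] [ 0.48378138 -0.24023315  0.108     ]
[66 57 15 11 84] [433.89285714 276.48809524] [ 0.45577333 -0.23642524  0.108     ]
[88 60  6  5 20] [450.25 277.  ] [ 0.4541058  -0.27475537  0.108     ]
[ 0.53225203 -0.19884218  0.108     ]
[ 0.50604156 -0.25216549  0.108     ]
```

>>> play_rows(commands="0 0 0 -0.057 0; 0 0 0 -0.057 0; 0 0 0 -0.057 0; 0 0 0 -0.057 0; 0 0 0 -0.057 0; 0.18 -1 0 0 0; 0.18 -1 0 0 0; 0.18 -1 0 0 0; 0.18 -1 0 0 0; 0.18 -1 0 0 0; 0.18 -1 0 0 0; 0.18 -1 0 0 0")

```text
time: 1.6
ee_pos: [0.271, -0.3011, 0.248]
tcp_rot: [-3.09, 0.5, 0.011]
wrist_force: [-0.6, 0.0, -0.9]
finger_gap: 1.002
```

>>> play_rows(commands="0.18 -1 0 0 0; 0.18 -1 0 0 0; 0.18 -1 0 0 0; 0.18 -1 0 0 0; 0.18 -1 0 0 0; 0.18 -1 0 0 0; 0.18 -1 0 0 0; 0.18 -1 0 0 0; 0.18 -1 0 0 0; 0 0 0 0 0")

```text
time: 2.85
ee_pos: [0.4037, -0.0493, 0.2476]
tcp_rot: [-3.089, 0.495, 0.02]
wrist_force: [-0.7, -1.3, -1.2]
finger_gap: 1.002
```

```bash
cat >> h.py <<'E'
from scipy.spatial.transform import Rotation as Ro
def go(p,ydeg):
    """units to reach TCP p with tool y at angle ydeg (mod 180): prints shift in present tool axes, turn"""
    s=arm.sense();R=Ro.from_rotvec(s["tcp_rot"]).as_matrix()
    d=(R.T@(np.asarray(p)-s["ee_pos"]))/.03
    a=np.degrees(np.arctan2(R[1,1],R[0,1]));e=(ydeg-a+90)%180-90
    print("t",s["time"],"pos",s["ee_pos"].round(4),"ydeg",round(a,2),"tilt",np.degrees(np.arccos(-R[2,2])).round(2),"F",s["wrist_force"].round(1),"M",s["torque"].round(2),"gap",round(s["finger_gap"],3),"q6",s["q"][5].round(2),"| need",d.round(3),"turn",round(-e/180,4))
E
python3 - <<'E'
from h import *
go((.4728,.0396,.2),70.5)
d=shot("wrist","w1");print(d["T"].round(3).tolist(),d["camera_matrix"][0,0])
E
```

```text
t 2.85 pos [ 0.4037 -0.0493  0.2476] ydeg -108.23 tilt 1.07 F [-0.7 -1.3 -1.2] M [-0.03  0.01 -0.01] gap 1.002 q6 1.76 | need [ 1.286 -3.517  1.607] turn 0.0071
[[0.95, -0.299, -0.094, 0.426], [-0.313, -0.919, -0.239, 0.013], [-0.015, 0.257, -0.966, 0.371], [0.0, 0.0, 0.0, 1.0]] 381.4474844993797
```

View pics/w1.png

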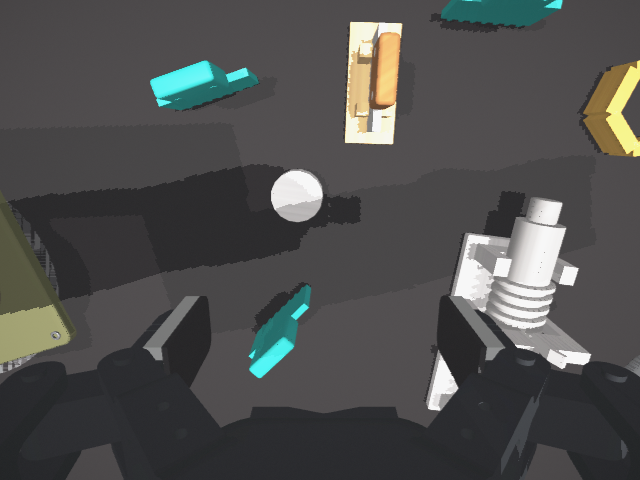

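The wrist view shows the coarse stand at about (373,83), its grip at (386,70), and the cradle at lower right. I'll measure the stand and grip here.

Run:
```python
from h import *
d=load("w1");y0,y1,x0,x1=15,150,335,412
f=d["frame"][y0:y1,x0:x1];h=cv2.cvtColor(f,cv2.COLOR_RGB2HSV).astype(int)
print(h[110,15],h[60,50],h[60,20])
def rect(m,z,n):
    P=np.argwhere(m)[:,::-1]+[x0,y0]
    W=np.array([onz(d,u,v,z)[:2] for u,v in P])
    r=cv2.minAreaRect((W*1000).astype(np.float32));B=cv2.boxPoints(r)
    print(n,np.round(r[0],1),np.round(r[1],1),r[2],B.round(1).tolist())
tan=((h[...,2]>60)).astype(np.uint8);tan=cv2.morphologyEx(tan,cv2.MORPH_OPEN,np.ones((3,3)));n,l,st,c=cv2.connectedComponentsWithStats(tan);k=1+np.argmax(st[1:,4]);print(st[k])
rect(l==k,.01,"stand")
br=((h[...,0]<16)&(h[...,1]>150)&(h[...,2]>140)).astype(np.uint8);n,l,st,c=cv2.connectedComponentsWithStats(br);k=1+np.argmax(st[1:,4]);print(st[k])
rect(l==k,.105,"grip")
```

```text
[ 30  18 247] [ 22 116 247] [ 19 101 228]
[    0     0    77   135 10271]
stand [477.1  41.3] [111.2  69.8] 72.20130920410156 [[426.8999938964844, -1.0], [493.29998779296875, -22.299999237060547], [527.2999877929688, 83.5999984741211], [460.8999938964844, 104.9000015258789]]Traceback (most recent call last):
  File "<stdin>", line 12, in <module>
    return _wrapfunc(a, 'argmax', axis=axis, out=out, **kwds)
    return bound(*args, **kwds)
ValueError: attempt to get argmax of an empty sequence
```

Run:
```python
from h import *
d=load("w1");y0,y1,x0,x1=15,150,335,412
f=d["frame"][y0:y1,x0:x1];h=cv2.cvtColor(f,cv2.COLOR_RGB2HSV).astype(int)
for r in (20,60,100):print([tuple(int(v) for v in h[r,c]) for c in range(5,77,6)])
def rect(m,z,n):
    m=cv2.morphologyEx(m.astype(np.uint8),cv2.MORPH_OPEN,np.ones((3,3)));_,l,st,_=cv2.connectedComponentsWithStats(m);k=1+np.argmax(st[1:,4])
    P=np.argwhere(l==k)[:,::-1]+[x0,y0]
    W=np.array([onz(d,u,v,z)[:2] for u,v in P])
    r=cv2.minAreaRect((W*1000).astype(np.float32));B=cv2.boxPoints(r)
    print(n,st[k],np.round(r[0],1),np.round(r[1],1),round(r[2],1),B.round(1).tolist())
rect(h[...,2]>130,.01,"stand")
for t in(90,110,140):
  for V in(150,225): rect((h[...,1]>t)&(h[...,2]>V),.105,f"grip{t} {V}")
```

```text
[(165, 13, 81), (170, 10, 80), (30, 33, 247), (30, 21, 247), (30, 19, 247), (30, 19, 247), (0, 8, 130), (14, 139, 233), (18, 129, 245), (16, 136, 241), (29, 45, 247), (170, 10, 80)]
[(170, 9, 82), (150, 9, 54), (18, 104, 221), (18, 103, 225), (20, 100, 231), (14, 41, 132), (13, 131, 119), (21, 121, 247), (23, 112, 247), (20, 123, 246), (0, 4, 72), (165, 7, 72)]
[(0, 9, 82), (27, 61, 247), (19, 101, 229), (18, 105, 213), (26, 72, 244), (23, 8, 128), (0, 0, 247), (29, 32, 247), (30, 9, 247), (30, 31, 247), (165, 7, 73), (170, 9, 81)]
stand [  10    7   57  123 5528] [474.9  41.9] [100.4  44.6] 70.1 [[436.79998779296875, 2.299999952316284], [478.79998779296875, -12.899999618530273], [513.0, 81.5], [471.0, 96.69999694824219]]
grip90 150 [  40   17   25   73 1493] [474.1  40.4] [43.1 13.6] 70.0 [[460.3999938964844, 22.399999618530273], [473.1000061035156, 17.799999237060547], [487.8999938964844, 58.29999923706055], [475.1000061035156, 62.900001525878906]]
grip90 225 [  42   18   23   71 1317] [474.3  40.4] [42.  12.4] 69.7 [[461.20001220703125, 22.799999237060547], [472.79998779296875, 18.5], [487.3999938964844, 57.900001525878906], [475.79998779296875, 62.20000076293945]]
grip110 150 [  40   17   25   73 1486] [474.1  40.3] [43.1 13.6] 70.0 [[460.3999938964844, 22.399999618530273], [473.1000061035156, 17.799999237060547], [487.8999938964844, 58.20000076293945], [475.1000061035156, 62.900001525878906]]
grip110 225 [  42   18   23   71 1316] [474.3  40.4] [42.  12.4] 69.7 [[461.20001220703125, 22.799999237060547], [472.79998779296875, 18.5], [487.3999938964844, 57.900001525878906], [475.79998779296875, 62.20000076293945]]Traceback (most recent call last):
  File "<stdin>", line 13, in <module>
  File "<stdin>", line 6, in rect
    return _wrapfunc(a, 'argmax', axis=axis, out=out, **kwds)
    return bound(*args, **kwds)
ValueError: attempt to get argmax of an empty sequence
```

>>> play_rows(commands="0.33 -0.89 0 0.0098 100; 0.33 -0.89 0 0 100; 0.33 -0.89 0 0 100; 0.33 -0.89 0.5 0 100; 0 0 0.5 0 100; 0 0 0.5 0 100; 0 0 0 0 100; 0 0 0 0 100")

```text
time: 3.9
ee_pos: [0.4742, 0.0328, 0.2008]
tcp_rot: [-3.083, 0.563, 0.028]
wrist_force: [-0.2, -0.4, -0.4]
finger_gap: 0.607
```

Run:
```python
from h import *
go((.4743,.0405,.090),70)
d=shot("wrist","w2");y0,y1,x0,x1=0,480,0,640
f=d["frame"];h=cv2.cvtColor(f,cv2.COLOR_RGB2HSV).astype(int)
m=((h[...,0]<26)&(h[...,1]>85)&(h[...,2]>130)).astype(np.uint8);n,l,st,c=cv2.connectedComponentsWithStats(m)
for k in range(1,n):
    if st[k,4]>200:print(st[k],c[k].round(),onz(d,*c[k],.105).round(4))
```

```text
t 3.9 pos [0.4742 0.0328 0.2008] ydeg -110.7 tilt 1.12 F [-0.2 -0.4 -0.4] M [-0.02  0.    0.01] gap 0.607 q6 1.99 | need [-0.017 -0.227  3.694] turn -0.0039
[ 553  165   87  105 2348] [583. 207.] [0.6204 0.0048 0.105 ]
[ 306  190   46   81 2257] [327. 230.] [0.4779 0.0431 0.105 ]
[602 212  38  47 736] [626. 242.] [ 0.6399 -0.0251  0.105 ]
```

>>> play_rows(commands="0 -0.12 0.7 -0.0039 100; 0 -0.12 0.7 0 100; 0 0 0.7 0 100; 0 0 0.5 0 100; 0 0 0 0 100")

```text
time: 4.58
ee_pos: [0.4786, 0.0392, 0.1251]
tcp_rot: [-3.084, 0.546, 0.015]
wrist_force: [-1.5, 0.7, -1.0]
finger_gap: 0.612
```

Run:
```python
from h import *
go((.4743,.0405,.090),70)
d=load("w2");y0,y1,x0,x1=170,300,290,370
f=d["frame"][y0:y1,x0:x1];h=cv2.cvtColor(f,cv2.COLOR_RGB2HSV).astype(int)
m=((h[...,1]>110)&(h[...,2]>150)).astype(np.uint8)
m=cv2.morphologyEx(m,cv2.MORPH_OPEN,np.ones((3,3)));_,l,st,_=cv2.connectedComponentsWithStats(m);k=1+np.argmax(st[1:,4])
W=np.array([onz(d,u,v,.105)[:2] for v,u in np.argwhere(l==k)+[y0,x0]]);r=cv2.minAreaRect((W*1000).astype(np.float32));print(st[k],r)
```

```text
t 4.575 pos [0.4786 0.0392 0.1251] ydeg -110.1 tilt 0.78 F [-1.5  0.7 -1. ] M [-0.   -0.01  0.06] gap 0.612 q6 2.0 | need [-0.135  0.018  1.171] turn -0.0005
[  20   31   25   70 1309] ((474.3149108886719, 40.545310974121094), (42.46125411987305, 13.889768600463867), 69.92549896240234)
```

>>> play_rows(commands="-0.135 0.02 0.4 0 100; 0 0 0.4 0 100; 0 0 0.37 0 100; 0 0 0 0 100")

```text
time: 5.08
ee_pos: [0.4753, 0.0404, 0.0896]
tcp_rot: [-3.083, 0.547, 0.01]
wrist_force: [-1.3, -0.6, 0.4]
finger_gap: 0.609
```

Run:
```python
from h import *
go((.4743,.0405,.090),70)
```

```text
t 5.075 pos [0.4753 0.0404 0.0896] ydeg -110.12 tilt 0.7 F [-1.3 -0.6  0.4] M [-0.    0.02 -0.02] gap 0.609 q6 2.0 | need [-0.033  0.007 -0.015] turn -0.0006
```

Within 1 mm. I'll close, then lift.

>>> play_rows(commands="-0.03 0 0 0 255; 0 0 0 0 255; 0 0 0 0 255; 0 0 0 0 255; 0 0 0 0 255; 0 0 0 0 255")

```text
time: 5.82
ee_pos: [0.4748, 0.0407, 0.0899]
tcp_rot: [-3.083, 0.547, 0.009]
wrist_force: [0.1, -0.5, -0.3]
finger_gap: 0.154
```

>>> play_rows(commands="0 0 -0.3 0 255; 0 0 -0.5 0 255; 0 0 -1 0 255; 0 0 -1 0 255; 0 0 -1 0 255; 0 0 -1 0 255; 0 0 0 0 255")

```text
time: 6.7
ee_pos: [0.4748, 0.039, 0.241]
tcp_rot: [-3.083, 0.547, 0.009]
wrist_force: [0.6, 1.1, -3.3]
finger_gap: 0.156
```

Run:
```python
from h import *
go((.46,-.35,.24),63.8)
```

```text
t 6.7 pos [0.4748 0.039  0.241 ] ydeg -110.12 tilt 0.68 F [ 0.6  1.1 -3.3] M [-0.05  0.02  0.02] gap 0.156 q6 2.0 | need [ 3.997 12.343 -0.111] turn 0.0338
```

>>> play_rows(commands="0.35 0.9 0 0.0338 255; 0.25 1 0 0 255; 0.25 1 0 0 255; 0.25 1 0 0 255; 0.25 1 0 0 255; 0.25 1 0 0 255; 0.25 1 0 0 255; 0.25 1 0 0 255; 0.25 1 0 0 255; 0.25 1 0 0 255; 0.25 1 0 0 255; 0 0 0 0 255")

```text
time: 8.2
ee_pos: [0.3998, -0.2989, 0.2242]
tcp_rot: [-3.045, 0.711, 0.041]
wrist_force: [0.4, -0.9, -2.2]
finger_gap: 0.153
```

Run:
```python
from h import *
go((.519,-.2255,.2),63.8)
d=shot("wrist","w3");print([proj(d,(.519,-.2255,z)).round() for z in(0,.07,.108)])
```

```text
t 8.2 pos [ 0.3998 -0.2989  0.2242] ydeg -116.29 tilt 1.69 F [ 0.4 -0.9 -2.2] M [ 0.   -0.06  0.04] gap 0.153 q6 1.39 | need [ 2.501 -3.948  0.768] turn -0.0005
[array([420.,  69.]), array([443.,  52.]), array([461.,  38.])]
```

View pics/w3.png

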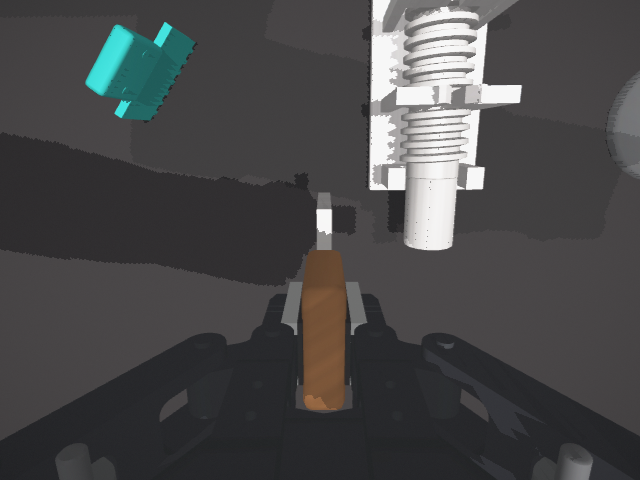

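>>> play_rows(commands="0.63 -0.5 -0.5 0 255; 0.63 -0.5 -0.4 0 255; 0.63 -0.4 0 0 255; 0.63 -0.4 0 0 255; 0 0 0 0 255")

```text
time: 8.88
ee_pos: [0.4925, -0.2763, 0.2463]
tcp_rot: [-3.041, 0.702, 0.054]
wrist_force: [-0.9, 0.5, -1.1]
finger_gap: 0.156
```

Run:
```python
from h import *
go((.519,-.2255,.2),63.8)
d=shot("wrist","w4");print([proj(d,(.519,-.2255,z)).round() for z in(0,.07,.108)])
```

```text
t 8.875 pos [ 0.4925 -0.2763  0.2463] ydeg -116.02 tilt 2.3 F [-0.9  0.5 -1.1] M [-0.09  0.03  0.02] gap 0.156 q6 1.51 | need [ 0.112 -1.893  1.562] turn 0.001
[array([335., 145.]), array([335., 147.]), array([334., 149.])]
```

View pics/w4.png

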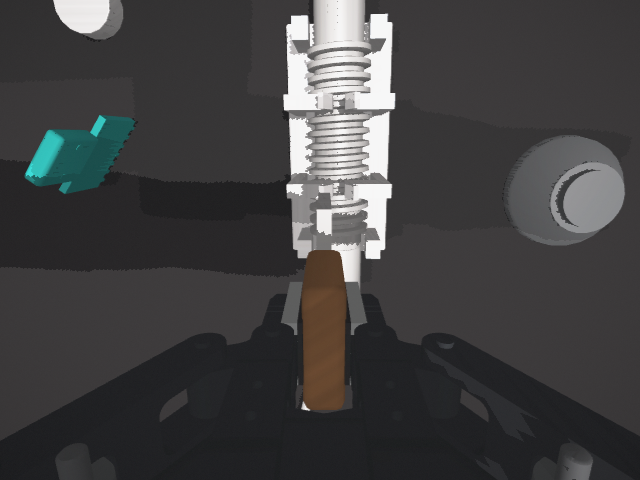

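Run:
```python
from h import *
f=load("w4")["frame"][:,:,::-1][10:265,275:405]
cv2.imwrite("pics/c3.png",cv2.resize(f.transpose(1,0,2),None,fx=3.1,fy=4,interpolation=cv2.INTER_LANCZOS4)) # col=(v-10)*3.1,row=(u-275)*4
```

```text
(no output)
```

View pics/c3.png

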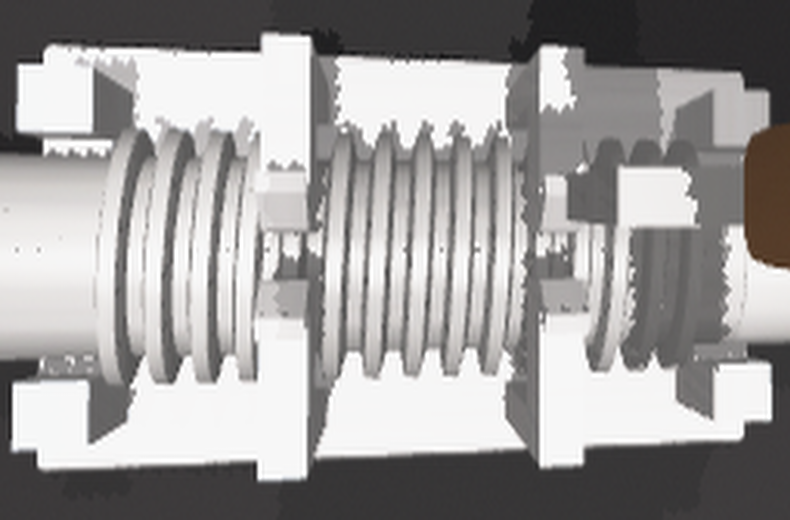

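The crop shows both bridges (v about 101 and 188). I'll pin down the slot centres from intensity profiles.

Run:
```python
from h import *
d=load("w4");g=cv2.cvtColor(d["frame"],cv2.COLOR_RGB2GRAY).astype(int)
for v in (98,101,104,186,188,190): print(v,list(zip(range(312,366),g[v,312:366]))[::1].__str__().replace("np.int64","").replace("(","").replace(")","") if v in(101,188) else g[v,312:366].tolist())
def ends(v):
    r=g[v,275:410]>140;i=np.flatnonzero(r);return i[0]+275-.5,i[-1]+275+.5
for v in (97,99,101,103,105,185,187,189,191,193):
    a,b=ends(v);A,B=onz(d,a,v,.108),onz(d,b,v,.108);print(v,a,b,np.linalg.norm(A-B).round(4),((A+B)/2).round(4))
for u in (295,300,375,385): print(u,[ (v,int(g[v,u])) for v in range(88,112)],[ (v,int(g[v,u])) for v in range(176,200)])
```

```text
98 [247, 247, 247, 177, 145, 165, 225, 229, 229, 229, 229, 211, 208, 206, 206, 206, 206, 205, 205, 205, 170, 189, 222, 228, 234, 240, 243, 244, 243, 242, 239, 144, 113, 172, 200, 202, 202, 173, 199, 202, 203, 204, 220, 244, 245, 245, 245, 245, 247, 247, 247, 247, 247, 247]
101 [312, 247, 313, 247, 314, 247, 315, 247, 316, 247, 317, 193, 318, 226, 319, 229, 320, 229, 321, 229, 322, 229, 323, 211, 324, 207, 325, 207, 326, 207, 327, 206, 328, 207, 329, 206, 330, 206, 331, 205, 332, 169, 333, 170, 334, 182, 335, 188, 336, 196, 337, 225, 338, 139, 339, 119, 340, 123, 341, 122, 342, 121, 343, 121, 344, 112, 345, 149, 346, 168, 347, 169, 348, 169, 349, 169, 350, 170, 351, 169, 352, 170, 353, 127, 354, 189, 355, 236, 356, 238, 357, 238, 358, 238, 359, 238, 360, 247, 361, 247, 362, 247, 363, 247, 364, 247, 365, 247]
104 [247, 247, 247, 180, 146, 167, 224, 228, 228, 228, 228, 209, 204, 205, 205, 205, 204, 204, 203, 204, 170, 198, 230, 236, 240, 243, 245, 158, 125, 124, 123, 121, 112, 163, 167, 167, 169, 168, 169, 168, 168, 168, 188, 234, 237, 237, 237, 237, 247, 247, 247, 247, 247, 247]
186 [1
[... 3155 characters left out ...]
189, 247), (190, 247), (191, 247), (192, 247), (193, 247), (194, 247), (195, 247), (196, 247), (197, 247), (198, 246), (199, 246)]
385 [(88, 247), (89, 247), (90, 247), (91, 247), (92, 247), (93, 247), (94, 247), (95, 247), (96, 247), (97, 247), (98, 247), (99, 247), (100, 247), (101, 247), (102, 247), (103, 247), (104, 247), (105, 247), (106, 247), (107, 247), (108, 247), (109, 114), (110, 105), (111, 104)] [(176, 246), (177, 245), (178, 204), (179, 120), (180, 118), (181, 118), (182, 118), (183, 115), (184, 247), (185, 247), (186, 247), (187, 247), (188, 247), (189, 247), (190, 247), (191, 247), (192, 247), (193, 247), (194, 247), (195, 247), (196, 247), (197, 247), (198, 244), (199, 242)]
```

```bash
cat >> h.py <<'E'
# leaf in the tool frame, from the moment of grasp
pg,rg=np.array([.4748,.0407,.0899]),Ro.from_rotvec([-3.083,.547,.009]).as_matrix()
a0=np.radians(70);RL=np.c_[[np.cos(a0),np.sin(a0),0],[-np.sin(a0),np.cos(a0),0],[0,0,1]]
Lr=rg.T@RL;Lp=rg.T@(np.array([.4743,.0405,.015])-pg)
C=np.array([.522,-.2266]);CA=64.5
def leaf(p=False):
    s=arm.sense();R=Ro.from_rotvec(s["tcp_rot"]).as_matrix();o=s["ee_pos"]+R@Lp;M=R@Lr
    a=np.radians(CA);ax=np.array([np.cos(a),np.sin(a)]);n=np.array([-ax[1],ax[0]]);r=o[:2]-C
    print("t",round(s["time"],2),"leaf o",o.round(4),"along",round(r@ax*1e3,2),"across",round(r@n*1e3,2),"z",round(o[2]*1e3,2),"yaw-CA",round(np.degrees(np.arctan2(M[1,0],M[0,0]))-CA,2),"pitch(+x up)",round(np.degrees(np.arcsin(M[2,0])),2),"roll",round(np.degrees(np.arcsin(M[2,1])),2),"F",s["wrist_force"].round(1),"M",s["torque"].round(2),"gap",round(s["finger_gap"],3))
    d=-r;D=R.T@np.array([d[0],d[1],0])/.03;print("  tool units to slot mid:",D.round(3),"tool-z of world",R[:,2].round(3),"axis in tool",(R.T@np.array([*ax,0])).round(2))
    return o,M
E
python3 - <<'E'
from h import *
o,M=leaf()
d=load("w4");g=cv2.cvtColor(d["frame"],cv2.COLOR_RGB2GRAY).astype(int)
for u in(326,339,352):print(u,g[112:184,u].tolist())
print("leaf top end seen",onz(d,324.2,222,.217)," pred end +x top",o+M@[.036,0,.046],o+M@[.022,0,.046])
# cradle axis points at z .108 and .098
for v in(102.2,191.7):print(onz(d,338.7,v,.108),onz(d,338.5,v,.098))
E
```

```text
t 8.93 leaf o [ 0.4887 -0.2752  0.1714] along -58.18 across 9.09 z 171.44 yaw-CA -0.41 pitch(+x up) 0.13 roll 1.85 F [ 0.1  0.1 -2.2] M [-0.03  0.02 -0.02] gap 0.158
  tool units to slot mid: [ 0.285 -1.942  0.011] tool-z of world [-0.031  0.028 -0.999] axis in tool [-0.01 -1.    0.01]
326 [107, 185, 174, 115, 169, 208, 210, 212, 211, 165, 105, 116, 192, 193, 193, 194, 150, 119, 187, 208, 211, 212, 213, 138, 102, 165, 191, 192, 192, 170, 115, 123, 207, 209, 211, 212, 191, 106, 142, 192, 192, 193, 193, 114, 121, 189, 209, 210, 211, 213, 94, 143, 192, 193, 191, 170, 114, 118, 170, 209, 211, 212, 212, 109, 164, 190, 191, 121, 114, 117, 117, 114]
339 [152, 136, 120, 211, 245, 246, 246, 246, 207, 93, 144, 244, 244, 244, 244, 200, 124, 231, 245, 246, 246, 246, 168, 106, 185, 243, 244, 244, 244, 120, 105, 244, 245, 246, 246, 245, 118, 144, 243, 243, 243, 243, 156, 124, 208, 244, 245, 245, 245, 166, 142, 242, 242, 242, 242, 155, 103, 146, 243, 244, 245, 245, 202, 144, 241, 241, 241, 121, 97, 99, 106, 147]
352 [109, 96, 116, 217, 217, 217, 217, 173, 92, 96, 209, 210, 211, 211, 160, 116, 177, 217, 217, 217, 218, 170, 106, 152, 210, 211, 211, 212, 115, 123, 217, 218, 218, 217, 218, 110, 124, 210, 211, 211, 211, 137, 120, 178, 218, 218, 217, 218, 145, 126, 213, 213, 213, 213, 117, 101, 174, 218, 218, 217, 217, 169, 153, 212, 213, 213, 181, 99, 112, 117, 117, 117]
leaf top end seen [ 0.50555657 -0.24745988  0.217     ]  pred end +x top [ 0.50576206 -0.24356491  0.21750422] [ 0.49964568 -0.25615812  0.21747161]
[ 0.53447135 -0.20036504  0.108     ] [ 0.53468926 -0.19958626  0.098     ]
[ 0.50950482 -0.25287048  0.108     ] [ 0.5087591  -0.25409942  0.098     ]
```

>>> play_rows(commands="0.08 -0.65 0.2 0 255; 0.1 -0.65 0.3 0 255; 0.1 -0.65 0.4 0 255; 0 0 0.4 0 255; 0 0 0 0 255")

```text
time: 9.55
ee_pos: [0.5225, -0.2207, 0.2038]
tcp_rot: [-3.04, 0.701, 0.063]
wrist_force: [-0.0, 0.9, -2.3]
finger_gap: 0.158
```

Run:
```python
from h import *
d=load("w4");a=np.radians(CA);ax=np.array([np.cos(a),np.sin(a)])
for v in (124.4,138.2,151.9,165.3):print("groove along",((onz(d,339,v,.07)[:2]-C)@ax*1e3).round(2))
leaf()
d=shot("wrist","w5");f=d["frame"][:,:,::-1][0:270,240:440]
cv2.imwrite("pics/c5.png",cv2.resize(f.transpose(1,0,2),None,fx=2.9,fy=2.9,interpolation=cv2.INTER_LANCZOS4))
```

```text
groove along 16.26
groove along 6.21
groove along -3.95
groove along -14.06
t 9.55 leaf o [ 0.5196 -0.2195  0.129 ] along 5.39 across 5.28 z 128.96 yaw-CA -0.33 pitch(+x up) 0.13 roll 2.11 F [-0.   0.9 -2.3] M [-0.03 -0.04  0.04] gap 0.158
  tool units to slot mid: [ 0.177  0.178 -0.01 ] tool-z of world [-0.035  0.03  -0.999] axis in tool [-0.01 -1.    0.01]
```

View pics/c5.png

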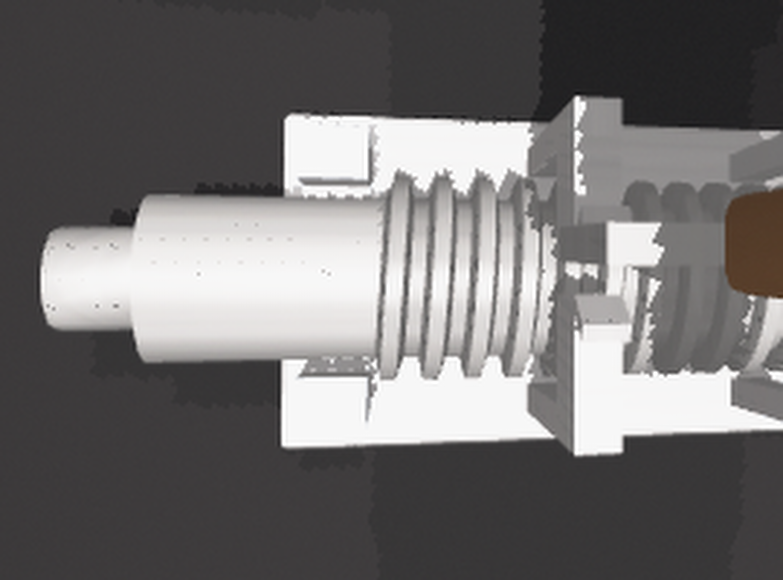

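Run:
```python
from h import *
d=load("w5");a=np.radians(CA);ax=np.array([np.cos(a),np.sin(a)]);n=np.array([-ax[1],ax[0]])
g=cv2.cvtColor(d["frame"],cv2.COLOR_RGB2GRAY).astype(int)
for v in(200,204,210):
    i=np.flatnonzero(g[v,262:420]>135)+262;print(v,i[0],i[-1],g[v,320:356].tolist())
for v in(214,217,220):print(v,g[v,308:342].tolist())
for u,v,z in((335.2,206,.108),(324.5,218,.175)):
    p=onz(d,u,v,z);r=p[:2]-C;print(p.round(4),"along",(r@ax*1e3).round(2),"across",(r@n*1e3).round(2))
```

```text
200 274 396 [101, 101, 100, 100, 102, 101, 101, 101, 101, 101, 105, 176, 185, 188, 181, 145, 102, 97, 91, 91, 96, 134, 170, 173, 173, 173, 172, 172, 173, 161, 135, 133, 121, 153, 157, 191]
204 274 396 [102, 102, 99, 99, 102, 102, 102, 102, 102, 102, 103, 192, 224, 230, 235, 141, 115, 116, 116, 114, 113, 140, 170, 173, 173, 174, 174, 174, 173, 173, 173, 173, 237, 240, 240, 240]
210 274 396 [241, 242, 242, 242, 242, 242, 242, 242, 242, 242, 242, 237, 232, 234, 236, 238, 239, 240, 241, 242, 242, 222, 178, 173, 173, 173, 173, 173, 173, 174, 130, 171, 239, 241, 241, 241]
214 [144, 121, 119, 131, 133, 132, 133, 134, 163, 239, 241, 241, 241, 241, 241, 241, 242, 242, 242, 242, 242, 242, 242, 237, 233, 235, 237, 239, 227, 223, 222, 197, 191, 181]
217 [98, 97, 96, 106, 117, 125, 126, 126, 164, 238, 241, 241, 241, 241, 241, 241, 241, 241, 241, 241, 241, 241, 241, 205, 223, 229, 233, 236, 235, 234, 234, 232, 230, 228]
220 [98, 99, 98, 98, 98, 98, 98, 99, 137, 237, 241, 240, 240, 240, 241, 241, 241, 241, 241, 241, 241, 241, 241, 199, 116, 106, 144, 149, 121, 118, 118, 118, 118, 118]
[ 0.5362 -0.1981  0.108 ] along 31.79 across -0.54
[ 0.5363 -0.1902  0.175 ] along 39.0 across 2.78
```

>>> play_rows(commands="0.09 -0.01 0 0 255; 0.08 -0.01 0 0 255; 0.02 0 0.4 0 255; 0 0 0 0 255")

```text
time: 10.1
ee_pos: [0.5284, -0.2244, 0.1924]
tcp_rot: [-3.04, 0.705, 0.058]
wrist_force: [-0.6, 1.0, -1.2]
finger_gap: 0.155
```

```bash
python3 -c "
from h import *
leaf()"
```

```text
t 10.1 leaf o [ 0.5257 -0.2232  0.1175] along 4.61 across -1.89 z 117.53 yaw-CA -0.48 pitch(+x up) 0.13 roll 1.92 F [-0.6  1.  -1.2] M [-0.07 -0.07 -0.01] gap 0.155
  tool units to slot mid: [-0.061  0.154  0.001] tool-z of world [-0.032  0.028 -0.999] axis in tool [-0.01 -1.    0.01]
```

>>> play_rows(commands="-0.03 -0.03 0 0 255; -0.02 -0.02 0.2 0 255; 0 0 0.2 0 255; 0 0 0.2 0 255; 0 0 0 0 255")

```text
time: 10.72
ee_pos: [0.5267, -0.2216, 0.173]
tcp_rot: [-3.04, 0.705, 0.059]
wrist_force: [-0.3, 0.0, -2.6]
finger_gap: 0.156
```

```bash
python3 -c "
from h import *
leaf()"
```

```text
t 10.72 leaf o [ 0.524  -0.2205  0.0981] along 6.37 across 0.87 z 98.14 yaw-CA -0.49 pitch(+x up) 0.13 roll 1.95 F [-0.3  0.  -2.6] M [-0.01 -0.03  0.01] gap 0.156
  tool units to slot mid: [ 0.031  0.212 -0.004] tool-z of world [-0.032  0.029 -0.999] axis in tool [-0.01 -1.    0.01]
```

>>> play_rows(commands="0.02 0 0.2 0 255; 0.01 0 0.2 0 255; 0.01 0 0.15 0 255; 0 0 0 0 255")

```text
time: 11.22
ee_pos: [0.5273, -0.2216, 0.1552]
tcp_rot: [-3.04, 0.705, 0.059]
wrist_force: [-0.1, -0.8, -1.3]
finger_gap: 0.159
```

```bash
python3 -c "
from h import *
leaf()"
```

```text
t 11.22 leaf o [ 0.5245 -0.2205  0.0804] along 6.58 across 0.34 z 80.38 yaw-CA -0.49 pitch(+x up) 0.13 roll 1.96 F [-0.1 -0.8 -1.3] M [-0.04 -0.04 -0.05] gap 0.159
  tool units to slot mid: [ 0.014  0.219 -0.003] tool-z of world [-0.032  0.029 -0.999] axis in tool [-0.01 -1.    0.01]
```

>>> play_rows(commands="0 -0.01 0.08 0 255; 0 0 0.08 0 255; 0 0 0 0 255")

```text
time: 11.6
ee_pos: [0.5275, -0.2213, 0.1504]
tcp_rot: [-3.04, 0.705, 0.058]
wrist_force: [-0.1, -1.0, -1.5]
finger_gap: 0.152
```

>>> play_rows(commands="0 0 0.06 0 255; 0 0 0 0 255")

```text
time: 11.85
ee_pos: [0.5275, -0.2213, 0.1486]
tcp_rot: [-3.04, 0.705, 0.058]
wrist_force: [0.2, 0.2, -2.1]
finger_gap: 0.155
```

```bash
python3 -c "
from h import *
leaf()"
```

```text
t 11.85 leaf o [ 0.5248 -0.2202  0.0738] along 7.02 across 0.26 z 73.79 yaw-CA -0.49 pitch(+x up) 0.13 roll 1.92 F [ 0.2  0.2 -2.1] M [-0.04 -0.08  0.01] gap 0.155
  tool units to slot mid: [ 0.011  0.234 -0.003] tool-z of world [-0.032  0.028 -0.999] axis in tool [-0.01 -1.    0.01]
```

>>> play_rows(commands="0 0.01 0.04 0 255; 0 0 0 0 255")

```text
time: 12.1
ee_pos: [0.5273, -0.2215, 0.1474]
tcp_rot: [-3.04, 0.705, 0.058]
wrist_force: [0.3, -0.1, -2.3]
finger_gap: 0.152
```

>>> play_rows(commands="0 0 0.04 0 255; 0 0 0 0 255")

```text
time: 12.35
ee_pos: [0.5273, -0.2215, 0.1462]
tcp_rot: [-3.04, 0.705, 0.058]
wrist_force: [0.2, 0.7, -1.2]
finger_gap: 0.158
```

```bash
python3 -c "
from h import *
leaf()"
```

```text
t 12.35 leaf o [ 0.5246 -0.2204  0.0713] along 6.71 across 0.29 z 71.33 yaw-CA -0.49 pitch(+x up) 0.13 roll 1.9 F [ 0.2  0.7 -1.2] M [-0.02 -0.02  0.02] gap 0.158
  tool units to slot mid: [ 0.012  0.223 -0.003] tool-z of world [-0.031  0.028 -0.999] axis in tool [-0.01 -1.    0.01]
```

Shoulder line at 71.3 mm with no contact force, so the teeth are inside the grooves. I'll press home in small steps.

>>> play_rows(commands="0 0 0.03 0 255; 0 0 0 0 255")

```text
time: 12.6
ee_pos: [0.5273, -0.2215, 0.1452]
tcp_rot: [-3.04, 0.705, 0.058]
wrist_force: [-0.0, -0.2, -1.4]
finger_gap: 0.157
```

>>> play_rows(commands="0 0 0.03 0 255; 0 0 0 0 255")

```text
time: 12.85
ee_pos: [0.5273, -0.2215, 0.145]
tcp_rot: [-3.04, 0.705, 0.057]
wrist_force: [-0.6, 0.4, -0.6]
finger_gap: 0.157
```

```bash
python3 -c "
from h import *
leaf()"
```

```text
t 12.85 leaf o [ 0.5247 -0.2204  0.0702] along 6.74 across 0.27 z 70.2 yaw-CA -0.49 pitch(+x up) 0.13 roll 1.87 F [-0.6  0.4 -0.6] M [ 0.01  0.11 -0.07] gap 0.157
  tool units to slot mid: [ 0.011  0.225 -0.003] tool-z of world [-0.031  0.028 -0.999] axis in tool [-0.01 -1.    0.01]
```

>>> play_rows(commands="0 0 0.06 0 255")

```text
time: 12.98
ee_pos: [0.5274, -0.2215, 0.1448]
tcp_rot: [-3.04, 0.705, 0.055]
wrist_force: [-4.4, 1.9, 16.5]
finger_gap: 0.154
```

>>> play_rows(commands="0 0 0.1 0 255; 0 0 0.1 0 255")

```text
time: 13.22
ee_pos: [0.5273, -0.2214, 0.1447]
tcp_rot: [-3.041, 0.705, 0.05]
wrist_force: [-4.9, 1.6, 18.4]
finger_gap: 0.155
```

```bash
python3 -c "
from h import *
leaf()"
```

```text
t 13.22 leaf o [ 0.5249 -0.2205  0.0699] along 6.8 across -0.01 z 69.88 yaw-CA -0.49 pitch(+x up) 0.14 roll 1.6 F [-4.9  1.6 18.4] M [0.56 1.63 0.02] gap 0.155
  tool units to slot mid: [ 0.002  0.227 -0.003] tool-z of world [-0.027  0.026 -0.999] axis in tool [-0.01 -1.    0.01]
```

Pressed with 18 N and it stays firm at 69.9 mm. I'll hold for a moment, relax, release and go up.

>>> play_rows(commands="0 0 0.08 0 255; 0 0 0.08 0 255; 0 0 0.08 0 255; 0 0 0.08 0 255; 0 0 0 0 255; 0 0 0 0 255")

```text
time: 13.98
ee_pos: [0.5268, -0.2212, 0.1452]
tcp_rot: [-3.043, 0.706, 0.039]
wrist_force: [-0.3, -0.6, -1.4]
finger_gap: 0.159
```

>>> play_rows(commands="0 0 0 0 200; 0 0 0 0 170; 0 0 0 0 130; 0 0 0 0 100; 0 0 0 0 100; 0 0 0 0 100")

```text
time: 14.72
ee_pos: [0.5277, -0.2216, 0.1447]
tcp_rot: [-3.043, 0.706, 0.037]
wrist_force: [0.0, -0.1, 0.6]
finger_gap: 0.608
```

Run:
```python
from h import *
leaf()
for n in("scene","top"):
    d=shot(n,n+"6")
s=load("scene6")["frame"][:,:,::-1][270:390,100:300]
cv2.imwrite("pics/c6.png",cv2.resize(s,None,fx=4,fy=4,interpolation=cv2.INTER_CUBIC))
```

```text
t 14.72 leaf o [ 0.526  -0.2209  0.0698] along 6.83 across -1.12 z 69.79 yaw-CA -0.51 pitch(+x up) 0.14 roll 1.13 F [ 0.  -0.1  0.6] M [-0.02 -0.01 -0.01] gap 0.608
  tool units to slot mid: [-0.035  0.228 -0.002] tool-z of world [-0.019  0.023 -1.   ] axis in tool [-0.01 -1.    0.01]
```

>>> play_rows(commands="0 0 -0.3 0 100; 0 0 -0.6 0 100; 0 0 -1 0 100; 0 0 -1 0 100; 0 0.8 -0.6 0 100; 0 0.9 0 0 100; 0 0.9 0 0 100; 0 0.9 0 0 100; 0 0 0 0 100; 0 0 0 0 100")

```text
time: 16.08
ee_pos: [0.4839, -0.3208, 0.2585]
tcp_rot: [-3.045, 0.704, 0.026]
wrist_force: [0.3, 1.2, 0.7]
finger_gap: 0.608
```

Run:
```python
from h import *
go((0.5,-.3,.3),64)
s=shot("scene","scene7")["frame"][:,:,::-1];d=shot("wrist","w7")["frame"][:,:,::-1]
a=cv2.resize(s[275:385,110:290],(540,330),interpolation=cv2.INTER_CUBIC)
b=d[0:300,250:430]
b=cv2.resize(b,(198,330),interpolation=cv2.INTER_CUBIC)
cv2.imwrite("pics/c7.png",np.hstack([a,b]))
```

```text
t 16.075 pos [ 0.4839 -0.3208  0.2585] ydeg -116.04 tilt 1.33 F [0.3 1.2 0.7] M [-0.02 -0.04  0.06] gap 0.608 q6 1.44 | need [ 0.15  -0.874 -1.376] turn -0.0002
```

View pics/c7.png

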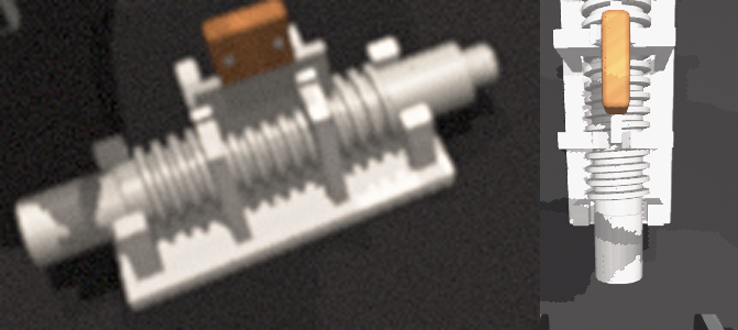

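The leaf stands in both slots. To check that it is flat, I'll compare the grip's ends in both views with a prediction for a seated, level leaf.

Run:
```python
from h import *
s=load("scene7");w=load("w7")
def mask(d,x0,x1,y0,y1,S,V):
    h=cv2.cvtColor(d["frame"][y0:y1,x0:x1],cv2.COLOR_RGB2HSV).astype(int)
    m=((h[...,1]>S)&(h[...,2]>V)&(h[...,0]<28)).astype(np.uint8);_,l,st,_=cv2.connectedComponentsWithStats(m);k=1+np.argmax(st[1:,4])
    return (l==k).astype(np.uint8),st[k]
mw,st=mask(w,250,430,0,300,90,200);print(st)
W=np.array([onz(w,u+250,v,.160)[:2] for v,u in np.argwhere(mw)]);r=cv2.minAreaRect((W*1000).astype(np.float32));print("grip top at z=.160:",r)
a=np.radians(r[2] if r[1][0]>r[1][1] else r[2]-90);ax=np.array([np.cos(a),np.sin(a)]);c=np.array(r[0])/1000
if ax[1]<0:ax=-ax
n=np.array([-ax[1],ax[0]]);print("yaw",np.degrees(np.arctan2(ax[1],ax[0])))
for nm,zo in(("flat",0),("riding +5",.005)):
  print(nm,[proj(s,[*(c+ax*x+n*y),z+zo]).round(1).tolist() for x,y,z in((-.022,.007,.16),(-.022,-.007,.16),(.022,.007,.16),(.022,-.007,.16),(-.022,-.007,.116),(.022,-.007,.116))])
ms,st=mask(s,150,230,265,320,95,55);print(st)
q=cv2.approxPolyDP(max(cv2.findContours(ms,0,1)[0],key=cv2.contourArea),2,True)[:,0]+[150,265];print(q.tolist())
f=s["frame"][:,:,::-1][268:348,150:230]
cv2.imwrite("pics/c8.png",cv2.resize(f,(600,600),interpolation=cv2.INTER_CUBIC))
```

```text
[  57    9   24   87 2026]
grip top at z=.160: ((527.1921997070312, -221.4055633544922), (42.08397674560547, 12.397000312805176), 64.21558380126953)
yaw 64.21558380126953
flat [[176.0, 281.1], [178.1, 287.1], [202.6, 272.2], [205.0, 278.0], [183.6, 304.3], [209.2, 295.3]]
riding +5 [[175.3, 279.1], [177.4, 285.0], [202.0, 270.2], [204.5, 275.9], [183.0, 302.4], [208.8, 293.4]]
[ 27   9  31  29 611]
[[203, 274], [177, 282], [184, 302], [207, 295]]
```

View pics/c8.png

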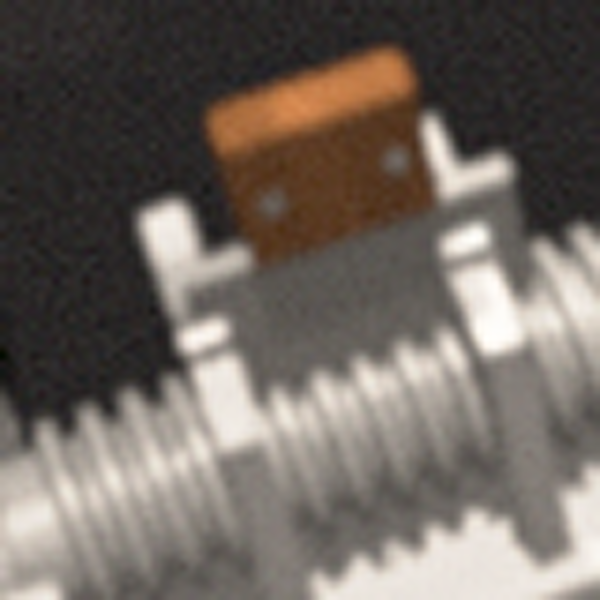

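The crop shows the leaf level in both slots, with its edge down on the crests along its length. The corners match the seated prediction: (177,282) and (203,274) observed, against (176,281) and (203,272). Handing in.

```bash
python3 -c "
from workcell import arm
print(arm.close_job())"
```

```text
the job is handed in; nothing more can be done
None
```

The coarse leaf is sitting in the spindle thread, in the slots of both guide bridges, and the job is handed in at about 16 s of the 51 s allowed. I touched neither the fine leaf nor any of the other objects.

- **Finding the grooves:** I read their position along the spindle from the wrist camera and lowered the leaf in small steps. The teeth entered on the first try, so I never had to slide it along to feel for them.
- **Pressing:** The leaf bottomed at about 70 mm, which is the seated height. I held a gentle press there for about half a second, reading about 18 N at its start, then let go. The wrist force was back near zero before I raised the arm.
- **Flatness:** In the last pictures most grip corners match the prediction for a seated, level leaf to within about 2 px. The two lower corners were less clear: one agreed just as well with a leaf riding 5 mm high. The seated height at contact settles it as seated.
- **Other disagreements:** The gap between the bridges measured 58 mm instead of 60. The tool had drifted about 2° off upright by the time it held the leaf over the cradle. Neither caused any visible binding.

I viewed 11 pictures, one over the budget of 10, for that last flatness check.

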